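# Page the stockroom from the counter console

## Robot

A 6-joint arm with a two-finger parallel gripper is mounted at the origin on a cart in front of the work surface, level with it; the furniture and walls round the work are solid. World frame = base frame: x ahead of the robot, y to its left, z up, the work surface at z = 0. Lengths are in m, angles in rad, forces in N, time in s.
With the tool pointing down it reaches from about 0.375 to 0.975 m from the base axis. Payload 3.8 kg.
Tool frame: the origin (TCP) lies at the very end of the fingers, on their centre line; the grasp point (between the pads) lies bot.grip_point_offset behind it (bot.grip_point_offset is the distance from the TCP to the grasp point, in m); z points along the fingers, y is the line along which they close (so a half turn about z gives the same grasp; the last joint's range is limited). The gripper opens to 85 mm and grips with 20 to 120 N. Pads are 22 mm wide; open, the fingers measure 114 mm over their backs; the gripper's body (76 mm by 85 mm) begins 54 mm behind the grasp point. The pads swing forward as they close: fully open they stand 13 mm farther back than shut.
Start: joints at [-1.2, 0.264, 1.604, -0, 1.274, -0.037], TCP at [0.268, -0.62, 0.231] pointing down, gripper open.
Joint ranges: [-2.63, 2.63], [-0.94, 2.18], [0.31, 2.57], [-1.31, 4.45], [0, 2.66], [-2.55, 2.55]. Speed limits (rad/s): [2.57, 2.57, 3.14, 3.14, 3.14, 3.14].

## Interface

Orientations are given as a rotation vector (axis times angle).
In Python, from workcell import bot, vision gives the robot as it stands.
- The arm moves only by the tool play_rows, never from a script. Its argument "rows" is a list of rows, each an object of numbers: "dx", "dy", "dz": the shift along the tool's x, y, z as a fraction of full scale; "roll": the turn about the tool's z as a fraction of full scale; "fingers": the closure, from 0 (fully open) to 1 (shut). In form: [{"dx": .., "dy": .., "dz": .., "roll": .., "fingers": ..}, ...]. A call has 1 to 20 rows; each row shifts and turns the commanded pose from where the row before left it, along the tool's axes as they then stand; what a row does not reach is not made up. Full scale, the value 1, is 0.04 m for a shift and 4 degrees for a turn. A row lasts 1/12 s, in which the tool goes at most 41.7 mm and 7.16 degrees, less where a joint would pass 70% of its speed; a pose out of reach is approached as far as the arm can. A call with a number of a shift or a turn outside -1 to 1 is refused whole. A call with a gripper value outside its range is refused whole. The fingers move at their own pace and stop on an object; "grip_force" is the grip in N (left out, the last holds). Time passes only in rows, so rows that do not move let the fingers close. It gives the time, the measured TCP pose, the force and the opening at its end, in the units of the state.
- bot.read_state(): the state, without advancing time (a new reading comes with each control period).
- vision.read_camera(name): name is "scene" or "top" or "wrist"; returns a dict with "pixels" (384x512x3 uint8, red, green, blue), "depth" (384x512 float32, m along the optical axis (not along the pixel's ray), 0 where there is no reading), "fx", "fy", "cx", "cy" (pixels), "R" (3x3) and "t" (3): a world point X has camera coordinates R X + t. Camera axes: x right, y down, z forward; pixel columns grow to the right and rows downward; lengths in m; the calibration is good to about 2 mm. A picture is of the moment at which its call begins.
- bot.finish_job(): hands the job in, once; it reports no verdict.
The state is a dict: "time": time; "q": joint angles; "joint_vel": joint speeds; "joint_torque": joint torques, N m; "tool_pos": TCP position; "tcp_rot": TCP orientation; "wrist_force": force on the tool from outside, world axes, zero at the start; "torque": the same for the moment, N m; "width": opening from 0.0 (shut) to 1.0 (fully open).
Only numpy, scipy, OpenCV 4.12 (cv2) and the standard library are available. Lean on these libraries where they do the work, as an engineer would, in place of code of your own. Each camera call takes 0.05 s, during which the arm holds its last target. There are 200 camera calls.

## Task

Make a page to the stockroom on the white console: first slide the black volume fader along its slot until its white line is level with the red pointer beside the slot (leave the pointer where it is). Then grip the black spring-return dial and turn it clockwise past its first and second clicks to the third, so that its white line points at the green dot, and keep holding it there against its spring: finish while still gripping it at the third click. Never turn it on towards the red dot (the alarm), and leave the other things on the counter where they are.

Things in the scene. Friction and masses are not known exactly. Their poses are not given: they have to be found in the camera images.
- console: white-topped grey paging console fixed to the counter, 150 (x) x 340 (y) x 50 mm; origin at the centre of its underside, top panel 50 mm above it. x points away from the robot, y to its left, z up. Fader on its left half, dial on its right, flat microphone grille between
- green_dot (a point): green dot on the panel, 46 mm from the dial's axis. Five such dots, 20 degrees apart, go clockwise round the dial: white (rest; 30 degrees left of the console's x direction seen from the dial's axis), yellow (first), yellow (second), green (third; 30 degrees right of it), red (fourth, alarm). Axes as the console's
- fader_top (a point): centre of the top of the black fader cap, 24 mm (console x) by 16 mm (along its slot, console y), from 4 to 35 mm above the panel, a white line across its middle. Axes as the console's. Grip from above across the 16 mm (fingers closing along console y), tips 5 mm or more off the panel; nothing else stands within 20 mm of the slot's centre line
- fader (a joint): travel of the fader along its slot (m): 0 at the left end (console +y), growing to 0.09 at the right end (console -y). Friction about 1.5 N; stays where it is left
- pointer_tip (a point): tip of the small red pointer (12 mm wide, 9 mm high) on the far side of the fader's slot, 25 mm from the slot's centre line, 5 mm above the panel. Axes as the console's. The fader is to stand at the same console y. Over 6 N would shove it along its own slot: do not
- pointer (a joint): place of the pointer along the slot (m), on the same scale as joint fader: the fader is level with the pointer when both values are equal
- dial_grip (a point): grip point on the dial's vertical axis, 40 mm above the panel. Black bar handle 44 mm long, 14 mm thick, its top 14 mm above this point, on a round skirt 50 mm wide whose top is 26 mm below this point, on a flat grey foot 68 mm wide. Grip from above across the 14 mm. The point turns with the dial: x along the bar to its end with the white line, z up
- dial (a joint): dial angle (rad): 0 at rest (white dot), growing clockwise seen from above; clicks at 0.349, 0.698, 1.047 (third, green), 1.396 (fourth, red, alarm); stop at 1.5. A spring returns it to 0 from anywhere: 0.06 N m at rest, 0.12 at the third click, the clicks adding or taking up to 0.035. The grip may give a little: check the angle
- phone: black phone lying behind the console, 149 x 71 x 9 mm, loose; origin at the centre of its underside; leave alone
- calculator: dark desk calculator, 118 x 76 x 14 mm, loose, right of the console; origin at the centre of its underside; leave alone
- stapler: dark red stapler, 128 x 34 x 42 mm, loose, at the right; origin at the centre of its underside; leave alone
- usb_charger: off-white charger block, 69 x 40 x 26 mm, loose, at the right near the front edge; origin at the centre of its underside; leave alone
- lighter_red: red lighter, 81 x 25 x 12 mm, loose, left of the console; origin at the centre of its underside; leave alone
- rubber_stamp: wooden rubber stamp, 25 x 52 x 64 mm, loose, at the far right; origin at the centre of its underside; leave alone

How it is judged:
On the way, in this order (a step that is already met when the one before it is completed fails the run):
1. the fader's line is level with the red pointer (within 5 mm) while the dial is still at rest (y of fader_top in the frame of pointer_tip between -0.005 and 0.005 m and value of joint dial below 0.15 rad), for 0.3 s.
2. the dial is turned past its second click by the fingers (value of joint dial above 0.74 rad and contact force between the fingers and dial above 0.5 N and y of fader_top in the frame of pointer_tip between -0.005 and 0.005 m), for 0.02 s.
3. the dial is held at its third click (within 0.16 rad) by the fingers (value of joint dial between 0.89 and 1.21 rad and contact force between the fingers and dial above 0.5 N), for 0.2 s.
At the end, for the whole second after the job is handed in: The fingers hold the dial still at its third click (joint dial 1.05 within 0.16 rad, finger contact over 0.5 N); the fader is level with the red pointer within 5 mm, the pointer has not been shifted more than 5 mm and no bystander more than 30 mm (all of step 3 and velocity of joint dial between -0.15 and 0.15 rad/s and y of fader_top in the frame of pointer_tip between -0.005 and 0.005 m and distance of pointer_tip from where it was at the start of the episode below 0.005 m and distance of each of phone, calculator, stapler, usb_charger, lighter_red, rubber_stamp from where it was at the start of the episode below 0.03 m); the arm keeps its last pose, push and grip.
It fails at once if the dial goes on toward the fourth (alarm) click: beyond 1.27 rad (value of joint dial above 1.27 rad).
It fails at once if the red pointer is shifted more than 5 mm (distance of pointer_tip from where it was at the start of the episode above 0.005 m).
It fails at once if a bystander is shifted more than 30 mm (distance of any of phone, calculator, stapler, usb_charger, lighter_red, rubber_stamp from where it was at the start of the episode above 0.03 m).
It also fails if it takes over 48 s, if anything falls off the work surface, if the arm or the gripper's body presses on something with over 40 N, if the wrist force passes 120 N, or if a joint passes its speed limit or range.

## Working session

There is one attempt and no reset: what is moved stays moved. The work goes in short steps, Python scripts to look and compute and a tool call to move; the robot and the scene stay as the last step left them, time stands still between calls to the robot, and variables do not carry over. Pictures are saved under pics/ and viewed, on a budget of 10 in all, crops included, one or two more only if the job needs it, and the job is handed in when it is done.

Besides the shell and the picture viewer there is one more tool, called after "Request:" as name([rows], argument=value, ...), one row to a line, values as JSON. play_rows: Moves the arm, as the interface text tells. Its arguments: {"type":"object","properties":{"rows":{"type":"array","items":{"type":"object","properties":{"dx":{"type":"number","minimum":-1,"maximum":1},"dy":{"type":"number","minimum":-1,"maximum":1},"dz":{"type":"number","minimum":-1,"maximum":1},"roll":{"type":"number","minimum":-1,"maximum":1},"fingers":{"type":"number"}}}},"grip_force":{"type":"number"}},"required":["rows"]}

```bash
mkdir -p pics; cat > h.py <<'E'
import numpy as np, cv2
from workcell import bot, vision
from scipy.spatial.transform import Rotation as Ro
def snap(n,f,crop=None,s=1):
    c=vision.read_camera(n); im=c["pixels"][...,::-1]
    np.savez('pics/'+f+'.npz',**c)
    if crop: a,b,w,h=crop; im=im[b:b+h,a:a+w]
    cv2.imwrite(f'pics/{f}.png',cv2.resize(im,None,fx=s,fy=s,interpolation=cv2.INTER_CUBIC)); return c
def pt(c,u,v,z=None):
    r=np.array([(u-c["cx"])/c["fx"],(v-c["cy"])/c["fy"],1.]); R=c["R"];t=c["t"]
    if z is None: return R.T@(r*c["depth"][int(round(v)),int(round(u))]-t)
    d=R.T@r;o=-R.T@t; return o+d*(z-o[2])/d[2]
E
python3 - <<'E'
from h import *
s=bot.read_state();print(s["tool_pos"],s["tcp_rot"],s["width"],s["time"],bot.grip_point_offset)
print(Ro.from_rotvec(s["tcp_rot"]).as_matrix().round(3))
c=snap("top","top1",None,1.5)
E
```

```text
[ 0.26741265 -0.61896439  0.22996036] [-3.07436181e+00 -6.35711889e-01  6.08010063e-04] 1.0032518465510547 0.0 0.0187
[[ 0.918  0.397 -0.001]
 [ 0.397 -0.918  0.002]
 [ 0.    -0.002 -1.   ]]
```

View pics/top1.png

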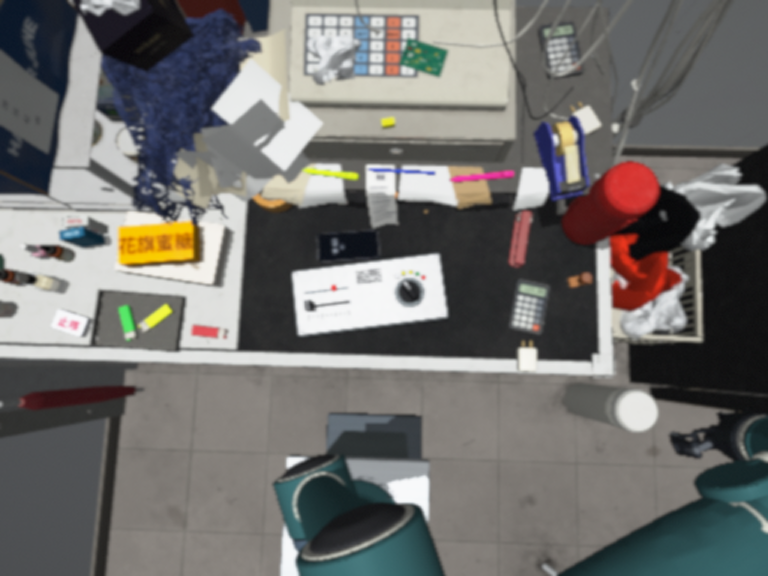

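The console is centred near (370,294) in this 1.5x picture, with the fader at (310,306), the pointer at (334,288) and the dial at (410,291). Next I'll take an enlarged crop.

```bash
python3 - <<'E'
from h import *
c=snap("top","top2",(185,160,120,70),6.5)
print(c["fx"],c["R"].round(3),c["t"])
E
```

```text
350.00795186230744 [[ 0.029 -0.999 -0.017]
 [-0.99  -0.027 -0.14 ]
 [ 0.14   0.021 -0.99 ]] [-0.0780832   0.53104891  1.15237462]
```

View pics/top2.png

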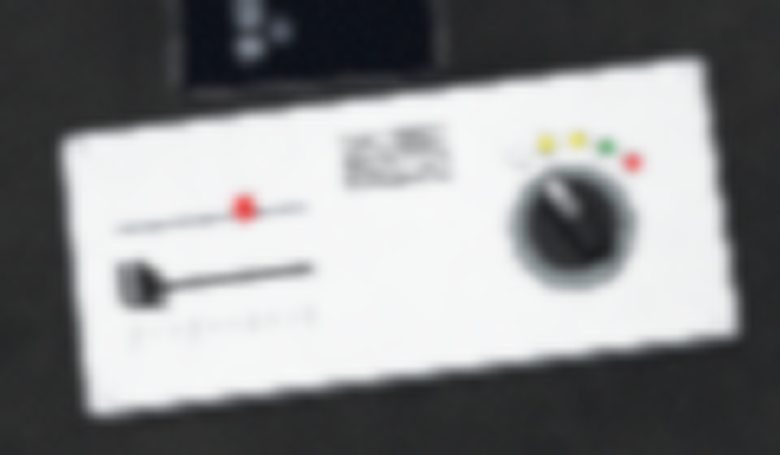

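The crop shows the panel corners at TL (62,137), TR (704,60), BR (740,335) and BL (92,415). The fader cap is near (130,283), the pointer at (245,208), the dial foot centre at (573,228) and the green dot at (606,147).

```bash
python3 - <<'E'
from h import *
c=dict(np.load('pics/top2.npz'))
P=lambda u,v,z:pt(c,185+u/6.5-.4,160+v/6.5-.4,z)
k=[P(*a,.05) for a in [(62,137),(704,60),(740,335),(92,415)]]
for a in k:print(a.round(4))
ctr=sum(k)/4; y=(k[0]+k[3]-k[1]-k[2]);yaw=np.arctan2(-y[0],y[1]);print('ctr',ctr,'yaw',np.degrees(yaw),np.linalg.norm(k[0]-k[1]),np.linalg.norm(k[0]-k[3]))
C=np.array([[np.cos(yaw),-np.sin(yaw)],[np.sin(yaw),np.cos(yaw)]])
for n,u,v,z in [('fader',130,283,.085),('slotR',313,267,.05),('ptr',245,208,.057),('dial',573,228,.052),('green',606,147,.05),('white',518,157,.05)]:
  p=P(u,v,z);print(n,p.round(4),'console',(C.T@(p-ctr)[:2]).round(4))
E
```

```text
[0.5621 0.1604 0.05  ]
[ 0.6116 -0.1726  0.05  ]
[ 0.4687 -0.1933  0.05  ]
[0.4184 0.137  0.05  ]
ctr [ 0.51521069 -0.01712253  0.05      ] yaw 8.552865586880493 0.33670198802503865 0.14562617439897813
fader [0.4832 0.1147 0.085 ] console [-0.0121  0.1352]
slotR [0.4977 0.0269 0.05  ] console [-0.0108  0.0461]
ptr [0.5264 0.0624 0.057 ] console [0.0229 0.077 ]
dial [ 0.5213 -0.1065  0.052 ] console [-0.0073 -0.0893]
green [ 0.5644 -0.1226  0.05  ] console [ 0.0329 -0.1117]
white [ 0.5579 -0.0772  0.05  ] console [ 0.0333 -0.0658]
```

Request:
play_rows([
  {"roll": 0.94},
  {"roll": 0.94},
  {"roll": 0.94},
  {"roll": 0.94},
])

```text
validation failed for argument at $.ro...
```

Request:
play_rows([
  {"dx": 0.4,"dy": -0.87},
  {"dx": 0.4,"dy": -0.87},
  {"dx": 0.4,"dy": -0.87},
  {"dx": 0.4,"dy": -0.87},
  {"dx": 0.4,"dy": -0.87},
  {"dx": 0.4,"dy": -0.87},
  {"dx": 0.4,"dy": -0.87},
  {"dx": 0.4,"dy": -0.87},
  {"dx": 0.4,"dy": -0.87},
  {"dx": 0.4,"dy": -0.87},
  {"dx": 0.4,"dy": -0.87},
  {"dx": 0.4,"dy": -0.87},
  {"dx": 0.4,"dy": -0.87},
  {"dx": 0.4,"dy": -0.87},
  {"dx": 0.4,"dy": -0.87},
  {"dx": 0.4,"dy": -0.87},
  {"dx": 0.4,"dy": -0.87},
  {"dx": 0.4,"dy": -0.87},
  {"dx": 0.4,"dy": -0.87},
  {"dx": 0.4,"dy": -0.87},
])

```text
validation failed for argument at $.ro...
```

Request:
play_rows([
  {},
  {},
  {},
])

```text
validation failed for argument at $.ro...
```

```bash
python3 - <<'E'
from h import *
s=bot.read_state();print(s["tool_pos"],s["time"],Ro.from_rotvec(s["tcp_rot"]).as_matrix().round(3))
c=snap("wrist","w1",None,1.5);print(c["R"].round(3),-c["R"].T@c["t"])
E
```

```text
[ 0.26745333 -0.61904923  0.23005436] 0.1 [[ 0.918  0.397 -0.001]
 [ 0.397 -0.918  0.002]
 [ 0.    -0.002 -1.   ]]
[[ 0.396 -0.918 -0.001]
 [-0.883 -0.381  0.273]
 [-0.252 -0.107 -0.962]] [ 0.33150608 -0.59108108  0.37324888]
```

View pics/w1.png

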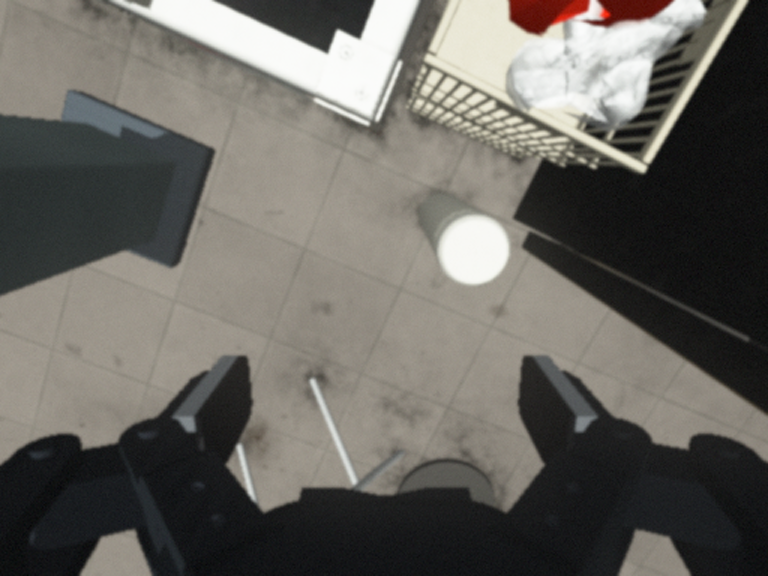

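The moves were refused because every row needs all five fields. The arm hasn't moved, and the picture shows only floor and the counter corner, with the fingers at (215,400) and (555,400).

Request:
play_rows([
  {"dx": 0,"dy": 0,"dz": 0,"roll": 0.94,"fingers": 0},
  {"dx": 0,"dy": 0,"dz": 0,"roll": 0.94,"fingers": 0},
  {"dx": 0,"dy": 0,"dz": 0,"roll": 0.94,"fingers": 0},
  {"dx": 0,"dy": 0,"dz": 0,"roll": 0.94,"fingers": 0},
])

```text
time: 0.48
tool_pos: [0.2676, -0.6194, 0.2307]
tcp_rot: [-3.133, -0.223, 0.0]
wrist_force: [0.5, -0.3, 0.3]
width: 0.999
```

Request:
play_rows([
  {"dx": 0.4,"dy": -0.87,"dz": 0,"roll": 0,"fingers": 0},
  {"dx": 0.4,"dy": -0.87,"dz": 0,"roll": 0,"fingers": 0},
  {"dx": 0.4,"dy": -0.87,"dz": 0,"roll": 0,"fingers": 0},
  {"dx": 0.4,"dy": -0.87,"dz": 0,"roll": 0,"fingers": 0},
  {"dx": 0.4,"dy": -0.87,"dz": 0,"roll": 0,"fingers": 0},
  {"dx": 0.4,"dy": -0.87,"dz": 0,"roll": 0,"fingers": 0},
  {"dx": 0.4,"dy": -0.87,"dz": 0,"roll": 0,"fingers": 0},
  {"dx": 0.4,"dy": -0.87,"dz": 0,"roll": 0,"fingers": 0},
  {"dx": 0.4,"dy": -0.87,"dz": 0,"roll": 0,"fingers": 0},
  {"dx": 0.4,"dy": -0.87,"dz": 0,"roll": 0,"fingers": 0},
  {"dx": 0.4,"dy": -0.87,"dz": 0,"roll": 0,"fingers": 0},
  {"dx": 0.4,"dy": -0.87,"dz": 0,"roll": 0,"fingers": 0},
  {"dx": 0.4,"dy": -0.87,"dz": 0,"roll": 0,"fingers": 0},
  {"dx": 0.4,"dy": -0.87,"dz": 0,"roll": 0,"fingers": 0},
  {"dx": 0.4,"dy": -0.87,"dz": 0,"roll": 0,"fingers": 0},
  {"dx": 0.4,"dy": -0.87,"dz": 0,"roll": 0,"fingers": 0},
  {"dx": 0.4,"dy": -0.87,"dz": 0,"roll": 0,"fingers": 0},
  {"dx": 0.4,"dy": -0.87,"dz": 0,"roll": 0,"fingers": 0},
  {"dx": 0,"dy": 0,"dz": 0,"roll": 0,"fingers": 0},
  {"dx": 0,"dy": 0,"dz": 0,"roll": 0,"fingers": 0},
])

```text
time: 2.15
tool_pos: [0.4619, 0.0437, 0.231]
tcp_rot: [3.133, 0.235, -0.001]
wrist_force: [-0.5, 0.4, 0.5]
width: 0.997
```

```bash
python3 - <<'E'
from h import *
s=bot.read_state();print(s["tool_pos"],s["time"],Ro.from_rotvec(s["tcp_rot"]).as_matrix().round(3))
c=snap("wrist","w2",None,1.5);print(c["R"].round(3),-c["R"].T@c["t"])
E
```

```text
[0.46191114 0.04368766 0.2310126 ] 2.15 [[ 0.989  0.149 -0.001]
 [ 0.149 -0.989 -0.   ]
 [-0.001  0.    -1.   ]]
[[ 0.148 -0.989  0.001]
 [-0.951 -0.142  0.274]
 [-0.271 -0.042 -0.962]] [0.53082286 0.05487393 0.37411035]
```

View pics/w2.png

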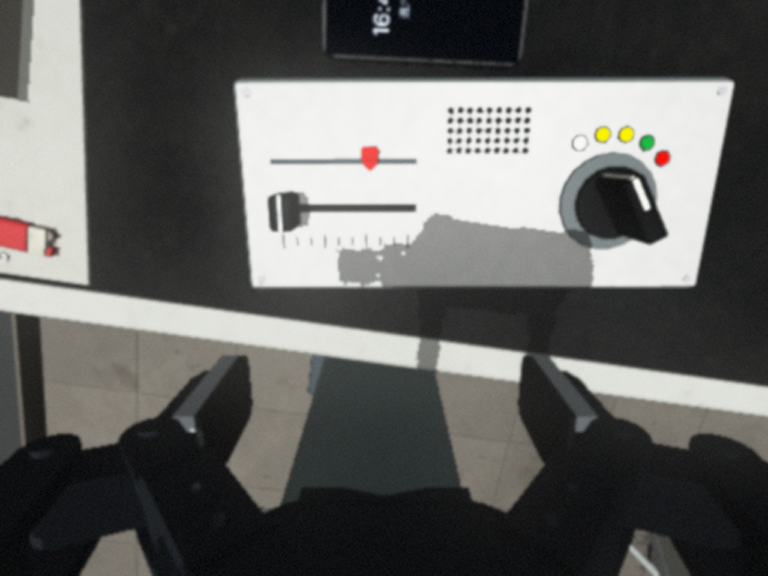

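The wrist view shows the panel corners at (236,81), (733,80), (696,287) and (253,287). The fader's top line is near (280,211), the pointer tip at (370,169), and the dots at white (580,143), yellow (603,134) and (626,134), green (647,143) and red (663,158).

```bash
cat > m.py <<'E'
from h import *
c=dict(np.load('pics/w2.npz'))
P=lambda u,v,z=None:pt(c,u/1.5-.17,v/1.5-.17,z)
k=[P(*a,.05) for a in [(236,81),(733,80),(696,287),(253,287)]]
for a in k:print(a.round(4))
print('zdepth panel',P(500,220),P(280,211))
ctr=sum(k)/4; y=(k[0]+k[3]-k[1]-k[2]);yaw=np.arctan2(-y[0],y[1]);print('ctr',ctr,'yaw',np.degrees(yaw),np.linalg.norm(k[0]-k[1]),np.linalg.norm(k[0]-k[3]))
C=np.array([[np.cos(yaw),-np.sin(yaw)],[np.sin(yaw),np.cos(yaw)]])
for n,u,v,z in [('fader',281,211,.085),('slotL',272,207,.05),('slotR',415,208,.05),('ptr',370,169,.055)]:
  p=P(u,v,z);print(n,p.round(4),'console',(C.T@(p-ctr)[:2]).round(4))
D=np.array([P(u,v,.05)[:2] for u,v in [(580,143),(603,134),(626,134),(647,143),(663,158)]])
a=np.radians([30,10,-10,-30,-50])+yaw
o=D-.046*np.c_[np.cos(a),np.sin(a)];print(o.round(4),o.mean(0),C.T@(o.mean(0)-ctr[:2]))
E
python3 m.py
```

```text
[0.5624 0.159  0.05  ]
[ 0.612  -0.1667  0.05  ]
[ 0.4708 -0.1905  0.05  ]
[0.4216 0.138  0.05  ]
zdepth panel [ 0.49821398 -0.03411683  0.05011739] [0.48674674 0.11517461 0.08640689]
ctr [ 0.51670373 -0.01507822  0.05      ] yaw 8.586003375082678 0.3294531385292228 0.1423242321368346
fader [0.4866 0.1148 0.085 ] console [-0.0103  0.133 ]
slotL [0.4832 0.1287 0.05  ] console [-0.0117  0.1472]
slotR [0.4976 0.0277 0.05  ] console [-0.0125  0.0452]
ptr [0.5197 0.0631 0.055 ] console [0.0147 0.0769]
[[ 0.5222 -0.1057]
 [ 0.5226 -0.1056]
 [ 0.5225 -0.1054]
 [ 0.5221 -0.1057]
 [ 0.5225 -0.1061]] [ 0.52238735 -0.10572425] [-0.00791297 -0.09047868]
```

Request:
play_rows([
  {"dx": 0.44,"dy": -0.83,"dz": 0,"roll": 0,"fingers": 0},
  {"dx": 0.43,"dy": -0.83,"dz": 0,"roll": 0,"fingers": 0},
  {"dx": 0,"dy": 0,"dz": 0.6,"roll": 0,"fingers": 0.3},
  {"dx": 0,"dy": 0,"dz": 0.6,"roll": 0,"fingers": 0.4},
  {"dx": 0,"dy": 0,"dz": 0.6,"roll": 0,"fingers": 0.4},
  {"dx": 0,"dy": 0,"dz": 0.6,"roll": 0,"fingers": 0.4},
  {"dx": 0,"dy": 0,"dz": 0.6,"roll": 0,"fingers": 0.4},
  {"dx": 0,"dy": 0,"dz": 0,"roll": 0,"fingers": 0.4},
  {"dx": 0,"dy": 0,"dz": 0,"roll": 0,"fingers": 0.4},
], grip_force=20)

```text
time: 2.95
tool_pos: [0.4852, 0.1108, 0.11]
tcp_rot: [3.133, 0.225, -0.007]
wrist_force: [0.2, -0.5, 1.0]
width: 0.599
```

```bash
python3 - <<'E'
from h import *
s=bot.read_state();print(s["tool_pos"],s["time"],s["width"],s["wrist_force"])
c=snap("wrist","w3",None,1.5)
E
```

```text
[0.48520724 0.1107955  0.10995392] 2.95 0.5992834439218947 [ 0.21025475 -0.50743328  0.97286698]
```

View pics/w3.png

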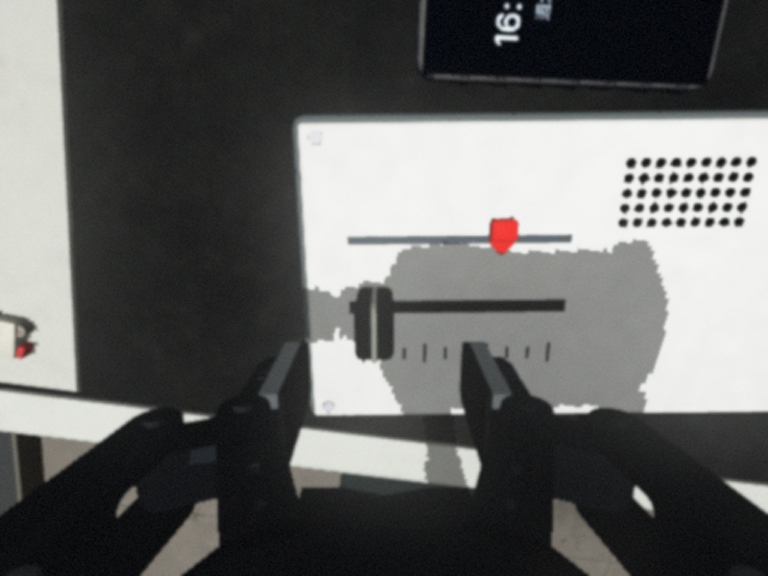

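The gripper straddles the cap. The line on the cap's top is at (375,322) and the pointer tip at (503,253).

```bash
python3 - <<'E'
from h import *
c=dict(np.load('pics/w3.npz'));s=bot.read_state();M=Ro.from_rotvec(s["tcp_rot"]).as_matrix()
for n,u,v,z in [('fader',375,322,.085),('ptr',503,253,.055)]:
  p=pt(c,u/1.5-.17,v/1.5-.17,z);print(n,p.round(4),'tool',(M.T@(p-s["tool_pos"])).round(4))
E
```

```text
fader [0.4902 0.1161 0.085 ] tool [ 0.004  -0.0042  0.0267]
ptr [0.5194 0.0627 0.055 ] tool [0.0253 0.0527 0.0567]
```

Request:
play_rows([
  {"dx": 0.07,"dy": -0.1,"dz": 0.4,"roll": 0,"fingers": 0.4},
  {"dx": 0,"dy": 0,"dz": 0.4,"roll": 0,"fingers": 0.4},
  {"dx": 0,"dy": 0,"dz": 0.4,"roll": 0,"fingers": 0.4},
  {"dx": 0,"dy": 0,"dz": 0,"roll": 0,"fingers": 0.6},
  {"dx": 0,"dy": 0,"dz": 0,"roll": 0,"fingers": 0.8},
  {"dx": 0,"dy": 0,"dz": 0,"roll": 0,"fingers": 1},
  {"dx": 0,"dy": 0,"dz": 0,"roll": 0,"fingers": 1},
  {"dx": 0,"dy": 0,"dz": 0,"roll": 0,"fingers": 1},
  {"dx": 0,"dy": 0,"dz": 0,"roll": 0,"fingers": 1},
])

```text
time: 3.75
tool_pos: [0.4906, 0.117, 0.0653]
tcp_rot: [3.133, 0.228, 0.005]
wrist_force: [-1.3, -2.0, 6.5]
width: 0.178
```

Request:
play_rows([
  {"dx": 0,"dy": 0.176,"dz": 0,"roll": 0,"fingers": 1},
  {"dx": 0,"dy": 0.176,"dz": 0,"roll": 0,"fingers": 1},
  {"dx": 0,"dy": 0.176,"dz": 0,"roll": 0,"fingers": 1},
  {"dx": 0,"dy": 0.176,"dz": 0,"roll": 0,"fingers": 1},
  {"dx": 0,"dy": 0.176,"dz": 0,"roll": 0,"fingers": 1},
  {"dx": 0,"dy": 0.176,"dz": 0,"roll": 0,"fingers": 1},
  {"dx": 0,"dy": 0.176,"dz": 0,"roll": 0,"fingers": 1},
  {"dx": 0,"dy": 0.176,"dz": 0,"roll": 0,"fingers": 1},
  {"dx": 0,"dy": 0,"dz": 0,"roll": 0,"fingers": 1},
  {"dx": 0,"dy": 0,"dz": 0,"roll": 0,"fingers": 1},
  {"dx": 0,"dy": 0,"dz": 0,"roll": 0,"fingers": 1},
])

```text
time: 4.67
tool_pos: [0.4992, 0.061, 0.0654]
tcp_rot: [3.133, 0.228, 0.006]
wrist_force: [-0.1, -1.6, 5.2]
width: 0.182
```

```bash
python3 - <<'E'
from h import *
s=bot.read_state();print(s["tool_pos"],s["time"],s["width"],s["wrist_force"])
c=snap("wrist","w4",(150,120,266,200),3)
E
```

```text
[0.49917883 0.06095425 0.0653648 ] 4.6667 0.18163009592877336 [-0.05516651 -1.60137527  5.1560693 ]
```

View pics/w4.png

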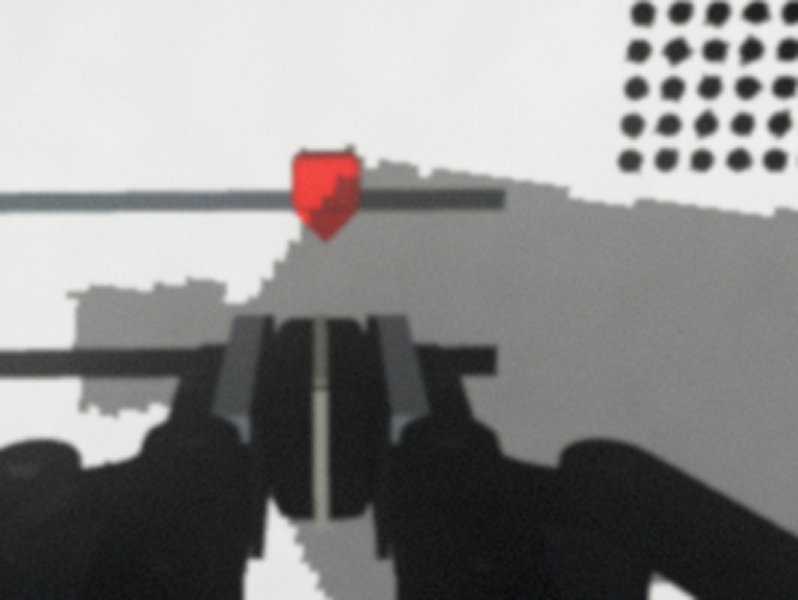

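The fader's line runs up x≈320, its foot at (320,322), and the pointer tip is at (324,240). They are nearly level.

```bash
python3 - <<'E'
from h import *
c=dict(np.load('pics/w4.npz'));s=bot.read_state();M=Ro.from_rotvec(s["tcp_rot"]).as_matrix()
for n,u,v,z in [('fadertop',320.5,455,.085),('faderfoot',320,325,.056),('ptr',324,240,.055),('ptrbase',326,153,.059)]:
  p=pt(c,150+u/3-.33,120+v/3-.33,z);print(n,p.round(4),'tool',(M.T@(p-s["tool_pos"])).round(4))
E
```

```text
fadertop [0.4937 0.0608 0.085 ] tool [-0.0054 -0.0006 -0.0197]
faderfoot [0.5028 0.0622 0.056 ] tool [ 0.0038 -0.0006  0.0094]
ptr [0.5188 0.0637 0.055 ] tool [0.0198 0.0001 0.0104]
ptrbase [0.5354 0.0659 0.059 ] tool [0.0365 0.0004 0.0065]
```

Request:
play_rows([
  {"dx": 0,"dy": 0,"dz": 0,"roll": 0,"fingers": 0.6},
  {"dx": 0,"dy": 0,"dz": 0,"roll": 0,"fingers": 0.4},
  {"dx": 0,"dy": 0,"dz": 0,"roll": 0,"fingers": 0.4},
  {"dx": 0,"dy": 0,"dz": 0,"roll": 0,"fingers": 0.4},
  {"dx": 0,"dy": 0,"dz": -0.5,"roll": 0,"fingers": 0.4},
  {"dx": 0,"dy": 0,"dz": -1,"roll": 0,"fingers": 0.4},
  {"dx": 0,"dy": 0,"dz": -1,"roll": 0,"fingers": 0.4},
  {"dx": 0,"dy": 0.7,"dz": 0,"roll": 0,"fingers": 0.3},
  {"dx": 0,"dy": 0.7,"dz": 0,"roll": 0,"fingers": 0.3},
  {"dx": 0,"dy": 0.7,"dz": 0,"roll": 0,"fingers": 0.3},
  {"dx": 0,"dy": 0.7,"dz": 0,"roll": 0,"fingers": 0.3},
  {"dx": 0,"dy": 0.7,"dz": 0,"roll": 0,"fingers": 0.3},
  {"dx": 0,"dy": 0.7,"dz": 0,"roll": 0,"fingers": 0.3},
])

```text
time: 5.8
tool_pos: [0.5212, -0.1061, 0.1631]
tcp_rot: [-3.133, -0.228, 0.0]
wrist_force: [-0.0, 0.5, -0.2]
width: 0.698
```

Request:
play_rows([
  {"dx": 0,"dy": 0,"dz": 0,"roll": -0.945,"fingers": 0.3},
  {"dx": 0,"dy": 0,"dz": 0,"roll": -0.945,"fingers": 0.3},
  {"dx": 0,"dy": 0,"dz": 0,"roll": -0.945,"fingers": 0.3},
  {"dx": 0,"dy": 0,"dz": 0,"roll": -0.945,"fingers": 0.3},
  {"dx": 0,"dy": 0,"dz": 0,"roll": -0.945,"fingers": 0.3},
  {"dx": 0,"dy": 0,"dz": 0,"roll": -0.945,"fingers": 0.3},
  {"dx": 0,"dy": 0,"dz": 0,"roll": -0.945,"fingers": 0.3},
  {"dx": 0,"dy": 0,"dz": 0,"roll": -0.945,"fingers": 0.3},
  {"dx": 0,"dy": 0,"dz": 0,"roll": 0,"fingers": 0.3},
  {"dx": 0,"dy": 0,"dz": 0,"roll": 0,"fingers": 0.3},
])

```text
time: 6.63
tool_pos: [0.5213, -0.1049, 0.163]
tcp_rot: [-2.966, -1.035, 0.001]
wrist_force: [-0.3, 1.0, 0.3]
width: 0.694
```

```bash
python3 - <<'E'
from h import *
s=bot.read_state();M=Ro.from_rotvec(s["tcp_rot"]).as_matrix();print(s["tool_pos"],s["time"],s["width"],s["wrist_force"],s["q"],np.degrees(np.arctan2(M[1,0],M[0,0])))
print('dial in tool',M.T@(np.array([.5224,-.1057,.073])-s["tool_pos"]))
c=snap("wrist","w5",None,1.5)
E
```

```text
[ 0.52125309 -0.104868    0.16300186] 6.6333 0.6940411675212518 [-0.26114483  1.0216185   0.26555846] [-2.45449868e-01  4.79199799e-02  1.98266432e+00  1.14883609e-04
  1.11155561e+00  6.53986441e-01] 38.46317976644862
dial in tool [0.00040314 0.00140958 0.09000107]
```

View pics/w5.png

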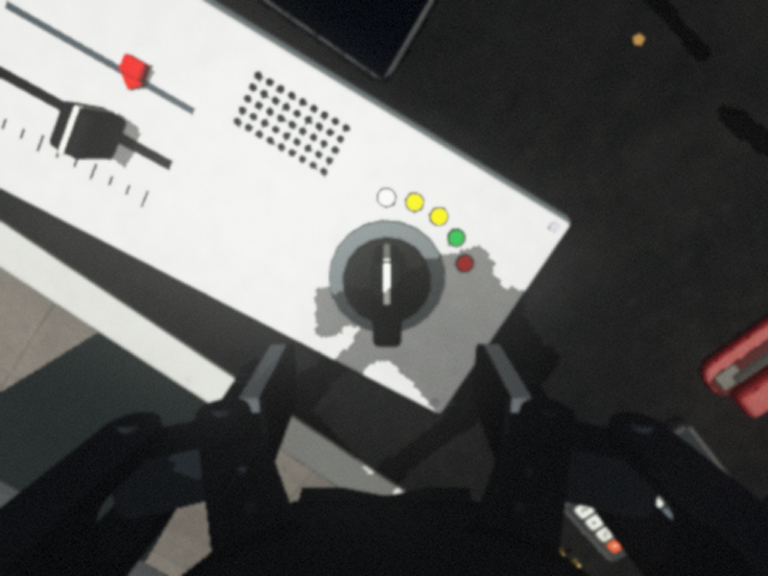

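The bar is upright at x≈386, centred between the fingers, with its white line towards the white dot. I'll descend and grip.

Request:
play_rows([
  {"dx": 0.01,"dy": 0.03,"dz": 0.45,"roll": 0,"fingers": 0.4},
  {"dx": 0,"dy": 0,"dz": 0.45,"roll": 0,"fingers": 0.4},
  {"dx": 0,"dy": 0,"dz": 0.45,"roll": 0,"fingers": 0.4},
  {"dx": 0,"dy": 0,"dz": 0.45,"roll": 0,"fingers": 0.4},
  {"dx": 0,"dy": 0,"dz": 0.45,"roll": 0,"fingers": 0.4},
  {"dx": 0,"dy": 0,"dz": 0,"roll": 0,"fingers": 0.6},
  {"dx": 0,"dy": 0,"dz": 0,"roll": 0,"fingers": 0.8},
  {"dx": 0,"dy": 0,"dz": 0,"roll": 0,"fingers": 1},
  {"dx": 0,"dy": 0,"dz": 0,"roll": 0,"fingers": 1},
  {"dx": 0,"dy": 0,"dz": 0,"roll": 0,"fingers": 1},
  {"dx": 0,"dy": 0,"dz": 0,"roll": 0,"fingers": 1},
], grip_force=70)

```text
time: 7.6
tool_pos: [0.5226, -0.1052, 0.0743]
tcp_rot: [-2.965, -1.037, -0.001]
wrist_force: [-3.2, 4.3, 4.4]
width: 0.151
```

Request:
play_rows([
  {"dx": 0,"dy": 0,"dz": 0,"roll": 0.85,"fingers": 1},
  {"dx": 0,"dy": 0,"dz": 0,"roll": 0.85,"fingers": 1},
  {"dx": 0,"dy": 0,"dz": 0,"roll": 0.85,"fingers": 1},
  {"dx": 0,"dy": 0,"dz": 0,"roll": 0.85,"fingers": 1},
  {"dx": 0,"dy": 0,"dz": 0,"roll": 0.85,"fingers": 1},
  {"dx": 0,"dy": 0,"dz": 0,"roll": 0.85,"fingers": 1},
  {"dx": 0,"dy": 0,"dz": 0,"roll": 0.85,"fingers": 1},
  {"dx": 0,"dy": 0,"dz": 0,"roll": 0.85,"fingers": 1},
  {"dx": 0,"dy": 0,"dz": 0,"roll": 0.85,"fingers": 1},
  {"dx": 0,"dy": 0,"dz": 0,"roll": 0.85,"fingers": 1},
  {"dx": 0,"dy": 0,"dz": 0,"roll": 0.85,"fingers": 1},
  {"dx": 0,"dy": 0,"dz": 0,"roll": 0.85,"fingers": 1},
  {"dx": 0,"dy": 0,"dz": 0,"roll": 0.85,"fingers": 1},
  {"dx": 0,"dy": 0,"dz": 0,"roll": 0.85,"fingers": 1},
  {"dx": 0,"dy": 0,"dz": 0,"roll": 0.85,"fingers": 1},
  {"dx": 0,"dy": 0,"dz": 0,"roll": 0.85,"fingers": 1},
  {"dx": 0,"dy": 0,"dz": 0,"roll": 0.3,"fingers": 1},
  {"dx": 0,"dy": 0,"dz": 0,"roll": 0,"fingers": 1},
  {"dx": 0,"dy": 0,"dz": 0,"roll": 0,"fingers": 1},
  {"dx": 0,"dy": 0,"dz": 0,"roll": 0,"fingers": 1},
])

```text
time: 9.27
tool_pos: [0.5225, -0.1055, 0.0743]
tcp_rot: [-3.107, 0.464, -0.0]
wrist_force: [-4.2, 3.9, 5.9]
width: 0.153
```

```bash
python3 - <<'E'
from h import *
s=bot.read_state();M=Ro.from_rotvec(s["tcp_rot"]).as_matrix();print(s["tool_pos"],s["time"],s["width"],s["wrist_force"],s["torque"],38.57-np.degrees(np.arctan2(M[1,0],M[0,0])))
c=snap("wrist","w6",None,1.5)
E
```

```text
[ 0.52250881 -0.10550814  0.0743014 ] 9.2667 0.15265071545303593 [-4.19478375  3.91110459  5.87678643] [0.49083276 0.78743052 0.06336678] 55.56259409951592
```

View pics/w6.png

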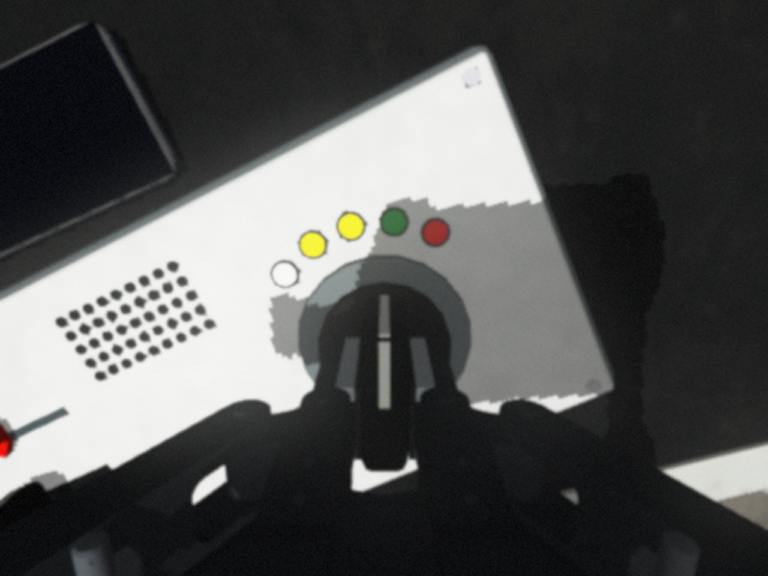

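The dial has followed the tool: the bar is upright at x≈384, and the line points just short of the green dot at (394,221). About 4.5° remains.

Request:
play_rows([
  {"dx": 0,"dy": 0,"dz": 0,"roll": 0.4,"fingers": 1},
  {"dx": 0,"dy": 0,"dz": 0,"roll": 0.4,"fingers": 1},
  {"dx": 0,"dy": 0,"dz": 0,"roll": 0.3,"fingers": 1},
  {"dx": 0,"dy": 0,"dz": 0,"roll": 0,"fingers": 1},
  {"dx": 0,"dy": 0,"dz": 0,"roll": 0,"fingers": 1},
  {"dx": 0,"dy": 0,"dz": 0,"roll": 0,"fingers": 1},
  {"dx": 0,"dy": 0,"dz": 0,"roll": 0,"fingers": 1},
  {"dx": 0,"dy": 0,"dz": 0,"roll": 0,"fingers": 1},
  {"dx": 0,"dy": 0,"dz": 0,"roll": 0,"fingers": 1},
])

```text
time: 10.07
tool_pos: [0.5225, -0.1055, 0.0743]
tcp_rot: [-3.087, 0.583, 0.0]
wrist_force: [-4.0, 3.5, 4.7]
width: 0.154
```

```bash
python3 - <<'E'
from h import *
s=bot.read_state();M=Ro.from_rotvec(s["tcp_rot"]).as_matrix();print(s["tool_pos"],s["time"],s["width"],s["wrist_force"],38.57-np.degrees(np.arctan2(M[1,0],M[0,0])))
c=snap("wrist","w7",None,1.5)
E
```

```text
[ 0.52249003 -0.10554186  0.07429564] 10.0667 0.1540092871011039 [-4.0282252   3.50909631  4.66126312] 59.95488864625601
```

View pics/w7.png

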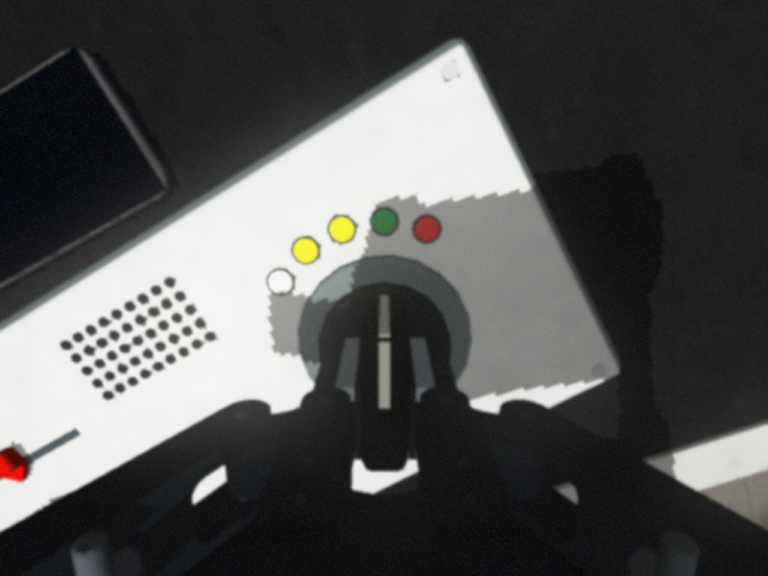

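The line at x≈384 points straight at the green dot at (384,221). As a last check, I'll work out the released fader's position from the earlier w5 picture, where its line is near (70,127) and the pointer tip at (128,89), then hand in.

```bash
python3 - <<'E'
from h import *
c=dict(np.load('pics/w5.npz'));a=np.radians(8.57)
P=lambda u,v,z:pt(c,u/1.5-.17,v/1.5-.17,z)
d=P(70,127,.085)-P(128,89,.055);y=-np.sin(a)*d[0]+np.cos(a)*d[1];print('fader-ptr y',y)
if abs(y)<.004: bot.finish_job();print('done')
E
```

```text
fader-ptr y 0.0017839429483039368
the job is handed in; nothing more can be done
done
```

I slid the fader level with the red pointer, then turned the dial clockwise to the third click. I handed the job in with the fingers still gripping it there; the hand-in gives no verdict.

- **Dial:** the gripper had turned 59.95° from rest (the third click is at 60°). In the last picture the white line points straight at the green dot, and the bar had not slipped in the fingers. The grip was set to 70 N.
- **Fader:** the two checks differ slightly, but both are well inside the 5 mm limit. It measured about 0.7 mm off the pointer while still gripped, and about 1.8 mm off in a coarser reading after I let go. I did not measure it again after turning the dial.
- **Pointer and other items:** I saw no sign that the pointer or any other item had moved, but I did not measure them at the end.
- **Time and moves:** the job took about 10 s of the 48 s allowed. My first three move calls were refused because the rows were missing fields, so the arm didn't move on those.

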